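# Let the lift winch back one notch

## Task

Let the hand winch on the bench back by exactly one notch, with fingertips only: lift the ratchet pawl by its finger bar and swing it up and over until it rests back on its stop, then push the toothed wheel backward one notch (the way the pawl was blocking, so that its top moves towards the pawl's pivot) by the pin near its top, then swing the pawl back so that its toe drops fully home in the next notch. Grasp nothing, and leave the tools and parts lying around where they are.

Things in the scene. Friction and masses are not known exactly. Their poses are not given: they have to be found in the camera images.
- winch: grey steel hand winch screwed to the bench. Origin: on the bench top under the wheel's middle. z up; x along the wheel's axle, out of the working face where pins and finger bar stick out; y from the wheel towards the pawl's pivot. Base plate 200 x 330 x 8 mm, its middle at y = 35 mm. Side plates (125 mm high) and bare drum lie at x below 0. Nothing of it ever rises above 195 mm.
- wheel_hub (a point): centre of the toothed wheel's working face, on its axle, 100 mm above the bench, 18 mm along the winch's x. The steel wheel is 12 mm thick and its 8 teeth reach 70 mm from the axle.
- ratchet_wheel (a joint): turn of the wheel, rad, positive = backward (top moves along the winch's +y); within 0.06 of 0 at the start; one notch = 0.785. Stiff (3 N at a pin), stays where left. With the pawl home it cannot go beyond +0.09. The toe drops fully home if the wheel is within 0.07 of a whole notch (a little short is safer); farther back it lands on the next tooth, short of that on a slope.
- pawl (a joint): swing of the pawl, rad: 0 = home in a notch, grows as it is lifted, 1.25 = lying back on its stop. A 180 g steel arm that turns freely: below about 0.65 it falls home by its weight, above about 0.7 it falls over to its stop and stays there. Clear of the teeth above 0.25. Its pivot is parallel to the winch's x, at y = 99 mm, 107 mm up.
- finger_bar (a point): middle of the pawl's finger bar: round steel, 10 mm thick, parallel to the winch's x, free from x = 24 to 72 mm (this point: 48). Pawl home: y = 61 mm, 177 mm up, right above the toe. It swings on an 80 mm circle about the pawl's pivot, up and over, to y = 153 mm, 165 mm up on the stop. Lift: push it along +y from the wheel's side; throw back: push along -y.
- push_pin (a point): middle of the wheel's top pin, one of four steel pins, 12 mm thick, sticking 55 mm out of the working face parallel to x (x = 18 to 73 mm; this point: 48), on a circle of 50 mm radius about the axle, 90 degrees apart. Start: about y = -19 mm, 146 mm up; one notch back: y = +19 mm, 146 mm up. Push it along the winch's +y. It turns with the wheel.
- sleeve: bystander: brass sleeve, 36 mm across, 25 mm high, on the winch's base plate; origin under its centre
- clevis_pin: bystander: steel pin with a head, 55 mm high, standing on the winch's base plate; origin under its centre
- screwdriver: bystander: screwdriver lying beyond the winch; origin under its middle
- wrench: bystander: steel wrench lying on the bench; origin under its middle
- drive: bystander: aluminium disk drive with a blue front, 157 x 103 x 28 mm; origin under its centre
- oil_bottle: bystander: white oil bottle, 42 mm across, 105 mm high; origin under its centre
- mug: bystander: white mug, 80 mm across, 90 mm high; origin under its centre
- screw_tray: bystander: grey divided tray, 120 x 90 x 35 mm; origin under its centre

How it is judged:
On the way, in this order (a step that is already met when the one before it is completed fails the run):
1. the pawl is lifted clear of the teeth and stays up, the wheel still standing in its notch (value of joint pawl above 0.8 rad and value of joint ratchet_wheel between -0.2 and 0.25 rad), for 0.2 s.
2. the wheel is pushed backward, the pawl up (value of joint pawl above 0.2 rad and value of joint ratchet_wheel above 0.35 rad), for 0.05 s.
At the end, for the whole second after the job is handed in: The wheel stands one notch (0.785 rad) farther back than at first, between 0.64 and 0.91 rad, at rest, and the pawl is home in that notch, less than 0.07 rad from its lowest position (value of joint pawl below 0.07 rad and value of joint ratchet_wheel between 0.64 and 0.91 rad and velocity of joint ratchet_wheel between -0.05 and 0.05 rad/s and velocity of joint pawl between -0.05 and 0.05 rad/s); the robot touches nothing.
It fails at once if the wheel is run back well past one notch (value of joint ratchet_wheel above 1.25 rad).
It fails at once if the wheel is turned forward by most of a notch (value of joint ratchet_wheel below -0.5 rad).
It fails at once if a tool or part lying around is lifted, carried or pushed away (more than 30 mm) (distance of any of sleeve, clevis_pin, screwdriver, wrench, drive, oil_bottle, mug, screw_tray from where it was at the start of the episode above 0.03 m).
It also fails if it takes over 56 s, if anything falls off the work surface, if the arm or the gripper's body presses on something with over 40 N, if the wrist force passes 120 N, or if a joint passes its speed limit or range.

## Robot

A 7-joint arm with a two-finger parallel gripper is mounted at the origin on the work surface. World frame = base frame: x ahead of the robot, y to its left, z up, the work surface at z = 0. Lengths are in m, angles in rad, forces in N, time in s.
With the tool pointing down it reaches from about 0.35 to 0.9 m from the base axis. Payload 8.1 kg.
Tool frame: the origin (TCP) lies at the very end of the fingers, on their centre line; the grasp point (between the pads) lies 19 mm behind it; z points along the fingers, y is the direction in which the jaws open and shut (so a half turn about z gives the same grasp; the last joint's range is limited). The gripper opens to 85 mm and grips with 20 to 120 N. Pads are 22 mm wide; open, the fingers measure 114 mm over their backs; the gripper's body (76 mm by 85 mm) begins 54 mm behind the grasp point. The pads swing forward as they close: fully open they stand 13 mm farther back than shut.
Start: joints at [1.027, 0.434, 0.025, 1.573, -0.012, 1.134, -0.075], TCP at [0.267, -0.565, 0.231] pointing down, gripper open.
Joint ranges: [-2.62, 2.62], [-0.44, 2.09], [-1.27, 1.32], [0.08, 2.57], [-1.32, 4.46], [0.12, 2], [-2.74, 2.74]. Speed limits (rad/s): [2.22, 2.22, 3.01, 3.01, 3.14, 3.14, 3.14].

## Interface

Orientations are given as a rotation vector (axis times angle).
In Python, from plant import robot gives the robot as it stands. The module is installed in compiled form; this text tells all that it offers.
- The arm moves only by the shell command python3 -m handwheel 'ROWS' [FORCE]. ROWS is JSON, a list of rows, each a list of 7 numbers: the opening, from -1 (shut) to 1 (fully open), then the shift along the tool's x, y, z in cm, then the turn, a rotation vector about the tool's x, y, z in degrees. In form: [[claw, dx, dy, dz, ax, ay, az], ...]. A call has 1 to 20 rows; each row shifts and turns the commanded pose from where the row before left it, along the tool's axes as they then stand; what a row does not reach is not made up. A row lasts 1/8 s, in which the tool goes at most 62.5 mm and 10.7 degrees, less where a joint would pass 70% of its speed; a pose out of reach is approached as far as the arm can. A call is refused whole if a number of a shift passes 6.25 or a number of a turn 10.7, either way. A call with a gripper value outside its range is refused whole. The fingers move at their own pace and stop on an object; FORCE is the grip in N (left out, the last holds). Time passes only in rows, so rows that do not move let the fingers close. It gives the time, the measured TCP pose, the force and the opening at its end, in the units of the state.
- robot.sense(): the state, without advancing time (a new reading comes with each control period).
- robot.capture(name): name is "scene" or "side" or "wrist"; returns a dict with "image" (420x560x3 uint8, blue, green, red), "fx", "fy", "cx", "cy" (pixels), "cam_to_world" (4x4, takes a point from camera to world coordinates). Camera axes: x right, y down, z forward; pixel columns grow to the right and rows downward; lengths in m; the calibration is good to about 2 mm. The wrist camera is an equidistant fisheye: a pixel r from the principal point sees the ray r / f radians off the axis. A picture is of the moment at which its call begins. There is no depth.
- robot.hand_in(): hands the job in, once; it reports no verdict.
Trained networks look in a picture, given as the dict that the camera call returned (one of the last four; its "shot" number tells which), for a name from the list of things; names that differ only in an ending like _2 or _b are one class to them, and where a whole thing is asked for, a point or a joint stands for the part that bears it (a point fixed in the world has none). Each returns a list of dicts, best first, with "confidence" (0 to 1); they miss things now and then, are a little off and sometimes report something else, mostly with a low value. They report only what shows in the picture. A call takes as long as a camera call.
- robot.recognise(picture, label): "rect" ([left, top, right, bottom] in pixels, round what is visible of it).
- robot.silhouettes(picture, label): "region" (420x560 bool, what is visible of it) and "rect" ([left, top, right, bottom] in pixels, round what is visible of it).
- robot.place_of(picture, label): "centre" ([column, row] in pixels: a listed point, or the origin of a listed thing).
The state is a dict: "clock": time; "joint_pos": joint angles; "qvel": joint speeds; "effort": joint torques, N m; "tool_pos": TCP position; "ee_rot": TCP orientation; "contact_force": force on the tool from outside, world axes, zero at the start; "wrist_torque": the same for the moment, N m; "finger_gap": opening from 0.0 (shut) to 1.0 (fully open).
Only numpy, scipy, OpenCV 4.12 (cv2) and the standard library are available. Lean on these libraries where they do the work, as an engineer would, in place of code of your own. Each camera call takes 0.05 s, during which the arm holds its last target.

## Working session

There is one attempt and no reset: what is moved stays moved. The work goes in short steps, Python scripts to look and compute and a shell command to move; the robot and the scene stay as the last step left them, time stands still between calls to the robot, and variables do not carry over. Pictures are saved under pics/ and viewed, and the job is handed in when it is done.

```bash
mkdir -p pics
cat > h.py <<'E'
import numpy as np, cv2
from plant import robot
def cap(n,f):
    p=robot.capture(n); cv2.imwrite('pics/'+f,p['image']); return p
def ray(p,uv):
    T=np.array(p['cam_to_world']); x=(uv[0]-p['cx'])/p['fx']; y=(uv[1]-p['cy'])/p['fy']
    d=T[:3,:3]@np.array([x,y,1.]); return T[:3,3],d/np.linalg.norm(d)
def tri(rs):
    A=np.zeros((3,3));b=np.zeros(3)
    for o,d in rs:
        M=np.eye(3)-np.outer(d,d);A+=M;b+=M@o
    X=np.linalg.solve(A,b); return X,[np.linalg.norm((np.eye(3)-np.outer(d,d))@(X-o)) for o,d in rs]
def proj(p,X):
    T=np.array(p['cam_to_world']); c=T[:3,:3].T@(np.array(X)-T[:3,3]); return [p['cx']+p['fx']*c[0]/c[2],p['cy']+p['fy']*c[1]/c[2]]
E
python3 - <<'E'
from h import *
s=robot.sense(); print(s['clock'],s['tool_pos'],s['ee_rot'],s['finger_gap'])
a=cap('scene','a.png'); b=cap('side','b.png')
for n in ['winch','wheel_hub','finger_bar','push_pin','sleeve','clevis_pin','screwdriver','wrench','drive','oil_bottle','mug','screw_tray']:
    ra=robot.place_of(a,n);rb=robot.place_of(b,n)
    print(n,[(np.round(r[0]['centre']),round(r[0]['confidence'],2)) if r else None for r in(ra,rb)], end=' ')
    if ra and rb:
        X,e=tri([ray(a,ra[0]['centre']),ray(b,rb[0]['centre'])]); print(np.round(X,3),np.round(e,4))
    else:
        for p,r in((a,ra),(b,rb)):
            if r:
                o,d=ray(p,r[0]['centre']); print('z0',o+d*(-o[2]/d[2]))
print(np.array(a['cam_to_world']).round(2),np.array(b['cam_to_world']).round(2))
E
```

```text
0.0 [ 0.26635597 -0.56481495  0.23049986] [-3.06412385e+00 -6.86235225e-01  7.83640508e-04] 0.9974584748650076
winch [(array([246., 243.]), 0.83), (array([265., 277.]), 0.94)] [ 0.539 -0.092 -0.   ] [0.0003 0.0003]
wheel_hub [(array([241., 219.]), 0.75), (array([271., 241.]), 0.68)] [ 0.563 -0.091  0.11 ] [0.0062 0.0062]
finger_bar [(array([238., 217.]), 0.52), (array([264., 203.]), 0.56)] [ 0.58  -0.07   0.169] [0.0425 0.0425]
push_pin [(array([241., 215.]), 0.74), (array([286., 228.]), 0.79)] [ 0.594 -0.088  0.143] [0.0012 0.0012]
sleeve [(array([218., 259.]), 0.51), (array([312., 286.]), 0.77)] [ 0.635 -0.156  0.01 ] [0.0038 0.0038]
clevis_pin [(array([293., 241.]), 0.48), (array([338., 346.]), 0.47)] [ 0.606 -0.105 -0.043] [0.1773 0.1773]
screwdriver [(array([285., 274.]), 0.6), (array([297., 232.]), 0.64)] [0.662 0.036 0.004] [0.0002 0.0002]
wrench [(array([189., 301.]), 0.66), (array([375., 290.]), 0.62)] [ 0.78  -0.201 -0.005] [0.0003 0.0003]
drive [(array([159., 261.]), 0.76), (array([338., 345.]), 0.94)] [ 0.642 -0.319  0.002] [0.0045 0.0045]
oil_bottle [(array([331., 230.]), 0.72), (array([217., 221.]), 0.73)] [0.454 0.154 0.001] [0.0011 0.0011]
mug [(array([440., 270.]), 0.75), (array([245., 158.]), 0.7)] [0.601 0.457 0.006] [0.002 0.002]
screw_tray [(array([115., 249.]), 0.82), (array([246., 159.]), 0.27)] [ 0.654 -0.262  0.286] [0.2046 0.2046]
[[-0.11  0.6  -0.79  1.64]
 [ 0.99  0.06 -0.09  0.13]
 [-0.01 -0.8  -0.6   0.94]
 [ 0.    0.    0.    1.  ]] [[ 0.96 -0.19  0.19  0.42]
 [-0.27 -0.61  0.75 -0.71]
 [-0.02 -0.77 -0.64  0.72]
 [ 0.    0.    0.    1.  ]]
```

Run:
```python
import cv2
a=cv2.imread('pics/a.png');b=cv2.imread('pics/b.png')
cv2.imwrite('pics/a2.png',cv2.resize(a[150:300,150:350],(800,600),interpolation=cv2.INTER_CUBIC))
cv2.imwrite('pics/b2.png',cv2.resize(b[180:330,190:390],(800,600),interpolation=cv2.INTER_CUBIC))
```

```text
(no output)
```

View pics/a.png

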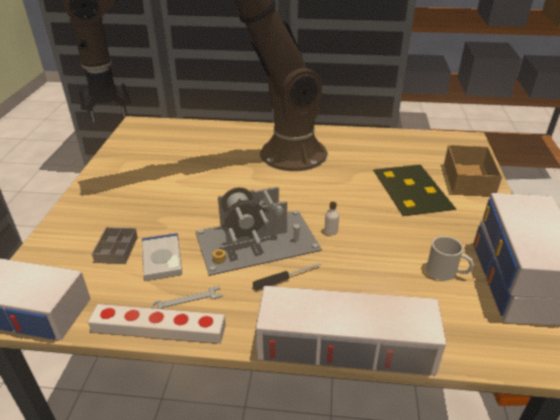

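View pics/b.png

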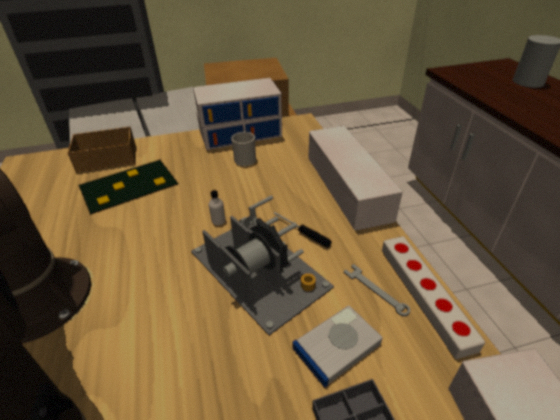

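```bash
ls pics
```

```text
a.png
a2.png
b.png
b2.png
```

View pics/a2.png

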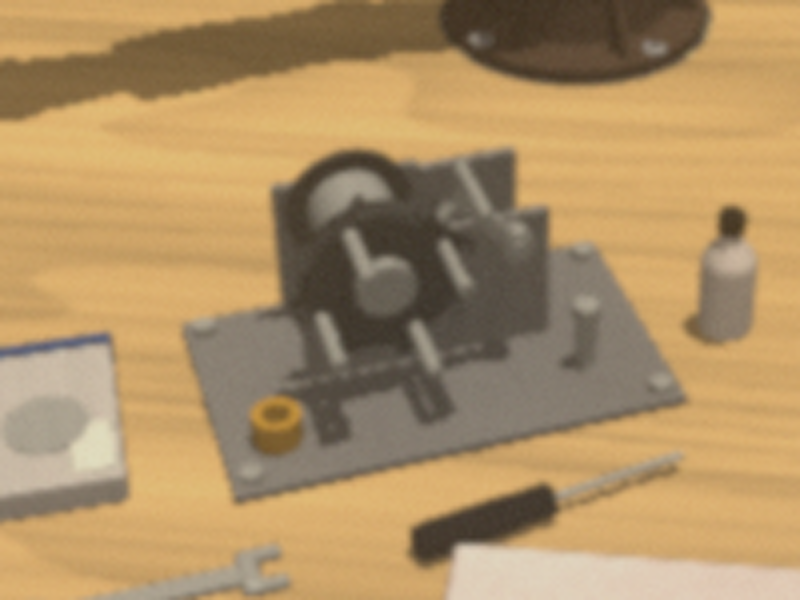

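View pics/b2.png

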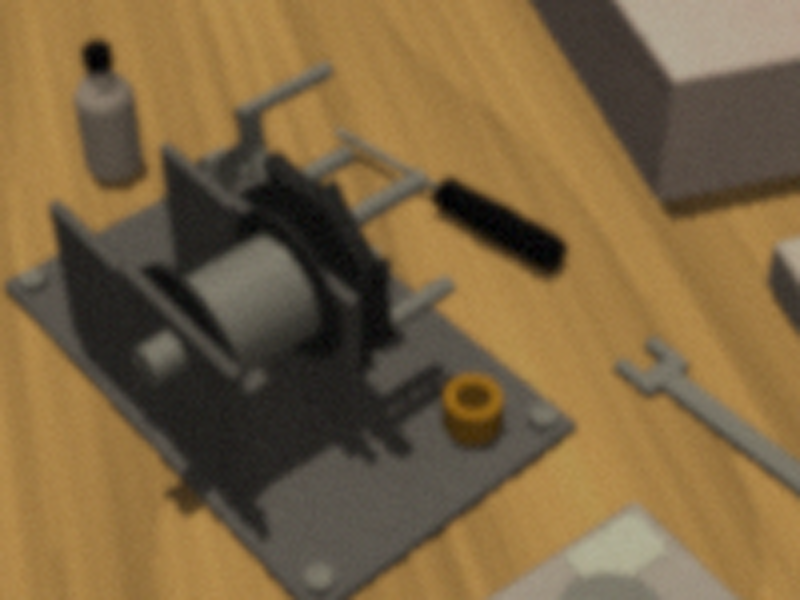

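```bash
cat > fit.py <<'E'
from h import *
from scipy.optimize import least_squares
import pickle
class P(dict):pass
def run(a,b):
    A=[((.1,-.13,.008),(237,500)),((.1,.2,.008),(687,400)),((-.1,-.13,.008),(183,325)),((-.1,.2,.008),(588,243)),((.072,.061,.177),(462,163))]
    B=[((-.1,.2,.008),(8,288)),((.1,-.13,.008),(577,428)),((.072,.061,.177),(328,71)),((-.1,-.13,.008),(318,607))]
    pins=[((358,237),(432,180),0)]
    pts=[(a,X,(150+u/4,150+v/4)) for X,(u,v) in A]+[(b,X,(190+u/4,180+v/4)) for X,(u,v) in B]
    def W(t,X):
        c,s=np.cos(t[2]),np.sin(t[2]); return np.array([t[0]+c*X[0]-s*X[1],t[1]+s*X[0]+c*X[1],X[2]])
    def f(t):return np.concatenate([np.array(proj(p,W(t,X)))-uv for p,X,uv in pts])
    r=least_squares(f,[.539,-.092,.1],loss='soft_l1'); return r.x,f(r.x).reshape(-1,2),W
E
python3 - <<'E'
from fit import *
a=robot.capture('scene');b=robot.capture('side')
t,e,W=run(a,b);print(t,np.degrees(t[2]));print(e.round(1))
for w in(-.06,0,.06):
    th=np.radians(0)
    # start nominal y=-19,z=146 -> angle from vertical -0.3927
    al=-0.3927+w
    for x in(.018,.073):
        X=W(t,(x,.05*np.sin(al),.1+.05*np.cos(al)))
        ua=np.array(proj(a,X));ub=np.array(proj(b,X));print(w,x,((ua-150)*4).round(),((ub-[190,180])*4).round())
for n,X in dict(bar=(.048,.061,.177),pin=(.048,-.019,.146),hub=(.018,0,.1)).items(): print(n,W(t,X).round(4))
print(robot.sense()['clock'])
E
```

```text
[ 0.54546132 -0.09377448  0.42839977] 24.545499032198652
[[-1.3 -0.7]
 [-0.4 -1.2]
 [-1.4 -0.7]
 [ 0.6 -1. ]
 [ 5.8 13.8]
 [-1.2 -1.8]
 [ 0.9 -1.8]
 [ 0.6 -1. ]
 [-0.   2.2]]
-0.06 0.018 [345. 235.] [352. 221.]
-0.06 0.073 [366. 282.] [426. 177.]
0 0.018 [349. 233.] [348. 216.]
0 0.073 [370. 280.] [423. 173.]
0.06 0.018 [353. 231.] [345. 212.]
0.06 0.073 [374. 278.] [419. 169.]
bar [ 0.5638 -0.0183  0.177 ]
pin [ 0.597  -0.0911  0.146 ]
hub [ 0.5618 -0.0863  0.1   ]
1.4
```

```bash
sed -i 's/(462,163))\]/(497,215)),((.024,.061,.177),(464,168))]/' fit.py
python3 - <<'E'
from fit import *
a=robot.capture('scene');b=robot.capture('side')
t,e,W=run(a,b);print(t,np.degrees(t[2]));print(e.round(1))
for w in(-.06,0,.06):
    al=-0.3927+w
    for x in(.018,.073):
        X=W(t,(x,.05*np.sin(al),.1+.05*np.cos(al)))
        ua=np.array(proj(a,X));ub=np.array(proj(b,X));print(w,x,((ua-150)*4).round(),((ub-[190,180])*4).round())
for n,X in dict(bar=(.048,.061,.177),pin=(.048,-.019,.146),hub=(.018,0,.1)).items(): print(n,W(t,X).round(4))
s=robot.sense();from scipy.spatial.transform import Rotation as R
print(R.from_rotvec(s['ee_rot']).as_matrix().round(3),s['tool_pos'])
E
```

```text
[ 0.54535214 -0.09215276  0.4328936 ] 24.80297624833048
[[-0.5 -0.6]
 [ 0.2 -1.4]
 [-0.9 -0.6]
 [ 0.9 -1.1]
 [-2.3  0.7]
 [ 0.5  2.7]
 [-1.5 -1.9]
 [ 0.6 -2.5]
 [ 0.2 -1.4]
 [ 0.1  1.6]]
-0.06 0.018 [348. 236.] [351. 219.]
-0.06 0.073 [369. 282.] [424. 175.]
0 0.018 [352. 233.] [348. 214.]
0 0.073 [373. 280.] [421. 171.]
0.06 0.018 [356. 231.] [344. 210.]
0.06 0.073 [377. 278.] [418. 167.]
bar [ 0.5633 -0.0166  0.177 ]
pin [ 0.5969 -0.0893  0.146 ]
hub [ 0.5617 -0.0846  0.1   ]
[[ 0.904  0.427  0.   ]
 [ 0.427 -0.904 -0.   ]
 [ 0.     0.    -1.   ]] [ 0.2666774  -0.56527334  0.23134066]
```

```bash
cat >> h.py <<'E'
TP=(0.54535,-0.09215,0.4329)
def wc():
    from scipy.spatial.transform import Rotation as R
    s=robot.sense(); c,q=np.cos(TP[2]),np.sin(TP[2]); d=np.array(s['tool_pos'])[:2]-TP[:2]
    M=R.from_rotvec(s['ee_rot']).as_matrix()
    print('t',round(s['clock'],2),'winch mm',(1000*np.array([c*d[0]+q*d[1],-q*d[0]+c*d[1],s['tool_pos'][2]])).round(1),'toolx yaw off',round(np.degrees(np.arctan2(M[1,0],M[0,0])-TP[2]),2),'F',np.round(s['contact_force'],1),'tilt',M[2,2].round(4), 'gap',s['finger_gap'])
E
python3 -c "
from h import *
wc()"
```

```text
t 1.5 winch mm [-451.4 -312.6  231.3] toolx yaw off 0.45 F [-0.2  0.1 -0.5] tilt -1.0 gap 0.9999051645303154
```

```bash
python3 -m handwheel '[[-1,4.2,-2.7,0,0,0,0.45],[-1,4.2,-2.7,0,0,0,0],[-1,4.2,-2.7,0,0,0,0],[-1,4.2,-2.7,0,0,0,0],[-1,4.2,-2.7,0,0,0,0],[-1,4.2,-2.7,0,0,0,0],[-1,4.2,-2.7,0,0,0,0],[-1,4.2,-2.7,0,0,0,0],[-1,4.2,-2.7,0,0,0,0],[-1,4.2,-2.7,0,0,0,0],[-1,4.2,-2.7,0,0,0,0],[-1,4.2,-2.7,0,0,0,0],[-1,0,0,0,0,0,0],[-1,0,0,0,0,0,0]]' 40
python3 - <<'E'
from h import *
wc(); cap('wrist','w1.png');a=cap('scene','a3.png');b=cap('side','b3.png')
for n,p in(('a4',a),('b4',b)): cv2.imwrite(f'pics/{n}.png',cv2.resize(p['image'][100:280,150:390],(800,600),interpolation=cv2.INTER_CUBIC))
E
```

```text
clock: 3.25
tool_pos: [0.5877, -0.06, 0.2311]
ee_rot: [3.068, 0.675, -0.001]
contact_force: [-0.6, -0.5, 0.3]
finger_gap: -0.001
t 3.25 winch mm [ 51.9  11.4 231.1] toolx yaw off 0.0 F [-0.6 -0.5  0.3] tilt -1.0 gap -0.0006388444784741575
```

View pics/w1.png

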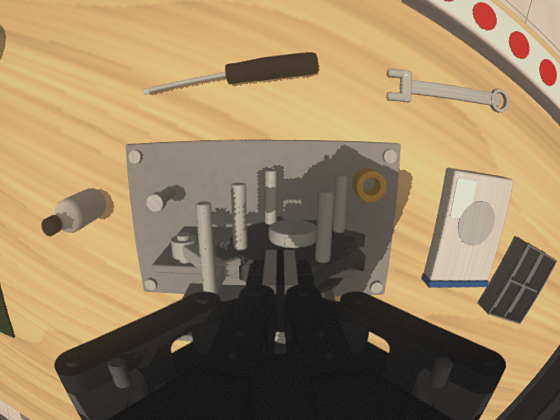

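View pics/a4.png

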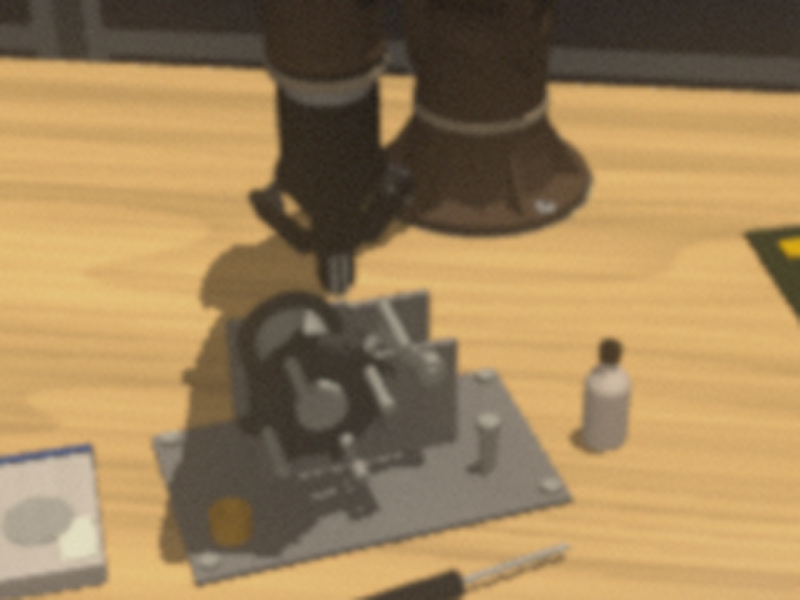

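View pics/b4.png

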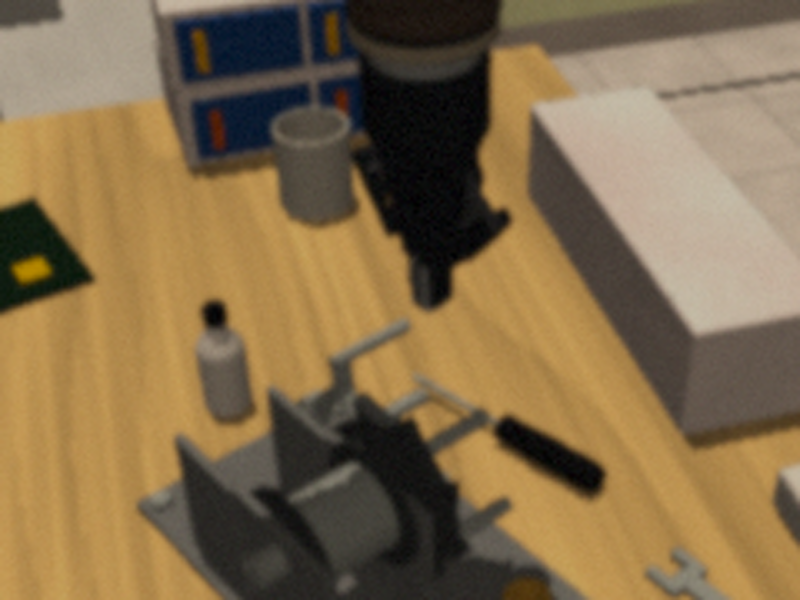

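```bash
cat >> h.py <<'E'
def W(X):
    c,s=np.cos(TP[2]),np.sin(TP[2]); return np.array([TP[0]+c*X[0]-s*X[1],TP[1]+s*X[0]+c*X[1],X[2]])
def fproj(p,X):
    T=np.array(p['cam_to_world']); c=T[:3,:3].T@(np.array(X)-T[:3,3]); r=np.hypot(c[0],c[1]); th=np.arctan2(r,c[2]); return np.round([p['cx']+p['fx']*th*c[0]/r,p['cy']+p['fy']*th*c[1]/r],1)
def pin(w,x=.073,k=0):
    al=-0.3927+w+k*np.pi/2; return (x,.05*np.sin(al),.1+.05*np.cos(al))
E
python3 - <<'E'
from h import *
p=robot.capture('wrist')
for n,X in dict(c1=(.1,-.13,.008),c2=(.1,.2,.008),c3=(-.1,.2,.008),bar=(.072,.061,.177),pin=pin(0),pinm=pin(-.06),pinp=pin(.06),pin1=pin(0,k=1),pin2=pin(0,k=2),pin3=pin(0,k=3)).items(): print(n,fproj(p,W(X)))
E
```

```text
c1 [399.2 139.8]
c2 [123.2 143.2]
c3 [142.9 290.4]
bar [200.5 198.2]
pin [320.8 185.9]
pinm [324.3 185.5]
pinp [317.1 186.2]
pin1 [235.1 179.3]
pin2 [270.8 166.8]
pin3 [340.9 171.4]
```

```bash
python3 -m handwheel '[[-1,0.2,0,2.2,0,0,0],[-1,0,0,2.2,0,0,0],[-1,0,0,2.2,0,0,0],[-1,0,-1,0,0,0,0],[-1,0,-1,0,0,0,0],[-1,0,-1,0,0,0,0],[-1,0,-1,0,0,0,0],[-1,0,-1,0,0,0,0],[-1,0,-1,0,0,0,0],[-1,0,0,0,0,0,0]]'
python3 - <<'E'
from h import *
wc(); cap('wrist','w2.png');b=cap('side','b5.png')
cv2.imwrite('pics/b6.png',cv2.resize(b['image'][100:280,150:390],(800,600),interpolation=cv2.INTER_CUBIC))
E
```

```text
clock: 4.7
tool_pos: [0.5641, -0.003, 0.1653]
ee_rot: [-3.067, -0.677, 0.0]
contact_force: [0.8, -0.3, -0.3]
finger_gap: -0.001
t 4.7 winch mm [ 54.5  73.  165.3] toolx yaw off 0.09 F [ 0.8 -0.3 -0.3] tilt -1.0 gap -0.0012034816827100002
```

View pics/w2.png

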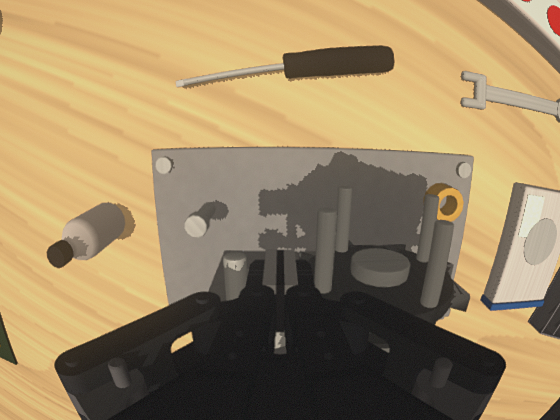

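View pics/b6.png

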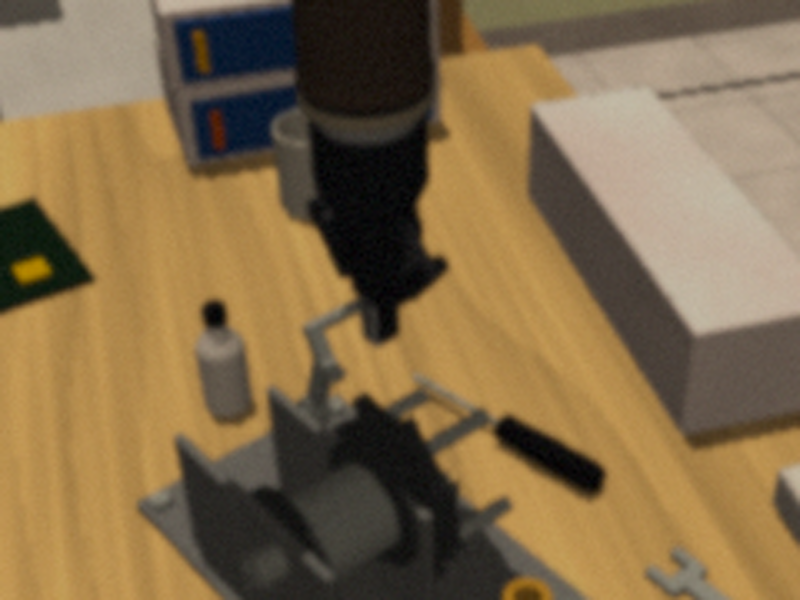

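```bash
python3 -m handwheel '[[-1,0,-0.8,0,0,0,0],[-1,0,-0.8,0,0,0,0],[-1,0,-0.8,0,0,0,0],[-1,0,-0.8,0,0,0,0],[-1,0,-0.8,0,0,0,0],[-1,0,-0.8,0,0,0,0],[-1,0,0,0,0,0,0],[-1,0,0,0,0,0,0],[-1,0,0,0,0,0,0]]'
python3 - <<'E'
from h import *
wc(); cap('wrist','w3.png');b=cap('side','b7.png')
cv2.imwrite('pics/b8.png',cv2.resize(b['image'][100:280,150:390],(800,600),interpolation=cv2.INTER_CUBIC))
E
```

```text
clock: 5.92
tool_pos: [0.5446, 0.0389, 0.1653]
ee_rot: [3.068, 0.674, -0.0]
contact_force: [0.9, 0.5, 0.1]
finger_gap: -0.001
t 5.92 winch mm [ 54.3 119.3 165.3] toolx yaw off -0.04 F [0.9 0.5 0.1] tilt -1.0 gap -0.0013283346384764321
```

View pics/b8.png

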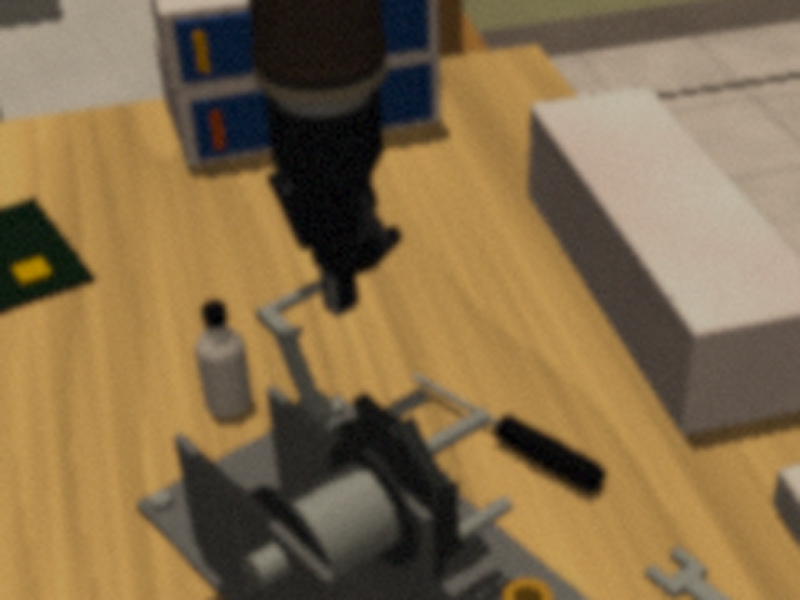

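```bash
python3 -m handwheel '[[-1,0,2,0,0,0,0],[-1,0,2,-1,0,0,0],[-1,0,3,0,0,0,0],[-1,0,3,0,0,0,0],[-1,0,3,0,0,0,0],[-1,0,3,0,0,0,0],[-1,0,2.4,0,0,0,0],[-1,0,0,0,0,0,0],[-1,0,0,0,0,0,0]]'
python3 - <<'E'
from h import *
wc(); p=cap('wrist','w4.png');b=cap('side','b9.png')
cv2.imwrite('pics/b10.png',cv2.resize(b['image'][100:280,150:390],(800,600),interpolation=cv2.INTER_CUBIC))
print(fproj(p,W((.072,.153,.165))),[fproj(p,W(pin(w))) for w in(-.1,0,.1)], (np.array(proj(b,W((.072,.153,.165))))-[150,100])*3.333)
E
```

```text
clock: 7.15
tool_pos: [0.6215, -0.1271, 0.1751]
ee_rot: [-3.067, -0.675, 0.0]
contact_force: [-0.8, -0.1, -0.1]
finger_gap: -0.0
t 7.15 winch mm [ 54.4 -63.7 175.1] toolx yaw off 0.02 F [-0.8 -0.1 -0.1] tilt -1.0 gap -0.0002832348483976795
[-22.5 220.8] [array([209.3, 211.6]), array([200.8, 212.7]), array([192. , 213.5])] [330.47941742 278.83481046]
```

View pics/b10.png

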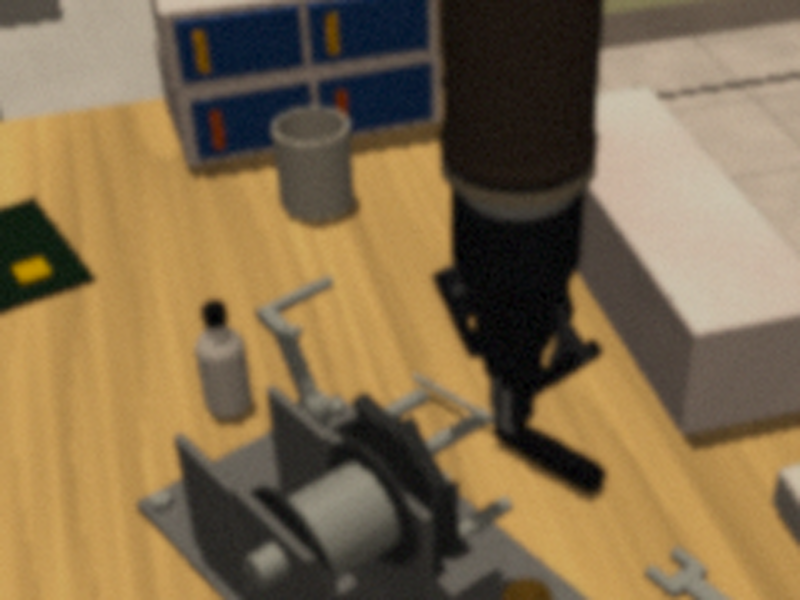

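View pics/w4.png

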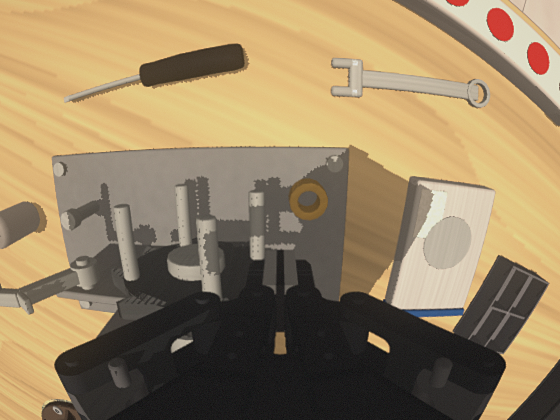

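```bash
python3 -m handwheel '[[-1,0,0,1.9,0,0,0],[-1,0,0,1.9,0,0,0],[-1,0,-0.8,0,0,0,0],[-1,0,-0.8,0,0,0,0],[-1,0,-0.8,0,0,0,0],[-1,0,-0.8,0,0,0,0],[-1,0,-0.8,0,0,0,0],[-1,0,-0.8,0,0,0,0],[-1,0,-0.4,0,0,0,0],[-1,0,0,0,0,0,0],[-1,0,0,0,0,0,0]]'
python3 - <<'E'
from h import *
wc(); p=cap('wrist','w5.png');b=cap('side','b11.png')
cv2.imwrite('pics/b12.png',cv2.resize(b['image'][100:280,150:390],(800,600),interpolation=cv2.INTER_CUBIC))
for w in(.3,.4,.5,.6,.7,.785): print(w,[fproj(p,W(pin(w,k=k))) for k in range(4)])
E
```

```text
clock: 8.62
tool_pos: [0.6003, -0.0808, 0.1379]
ee_rot: [3.068, 0.674, 0.002]
contact_force: [1.9, -2.0, 2.9]
finger_gap: 0.006
t 8.62 winch mm [ 54.7 -12.7 137.9] toolx yaw off -0.01 F [ 1.9 -2.   2.9] tilt -1.0 gap 0.005867425969252876
0.3 [array([261.4, 240.1]), array([173.1, 211.1]), array([255.9, 190. ]), array([341.7, 206.4])]
0.4 [array([249.9, 240.3]), array([175.3, 208.7]), array([262.7, 190. ]), array([343.6, 208.7])]
0.5 [array([238.6, 240. ]), array([178.2, 206.5]), array([269.6, 190. ]), array([344.7, 211.1])]
0.6 [array([227.7, 239.2]), array([181.6, 204.4]), array([276.3, 190.2]), array([345.1, 213.6])]
0.7 [array([217.4, 238.1]), array([185.6, 202.4]), array([283. , 190.6]), array([344.5, 216.2])]
0.785 [array([209.3, 236.9]), array([189.4, 200.9]), array([288.6, 191. ]), array([343.3, 218.4])]
```

View pics/w5.png

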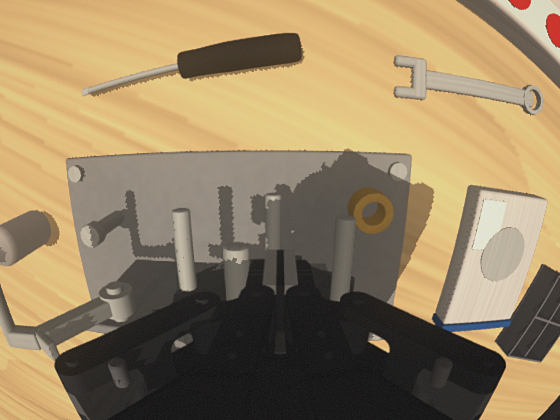

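View pics/b12.png

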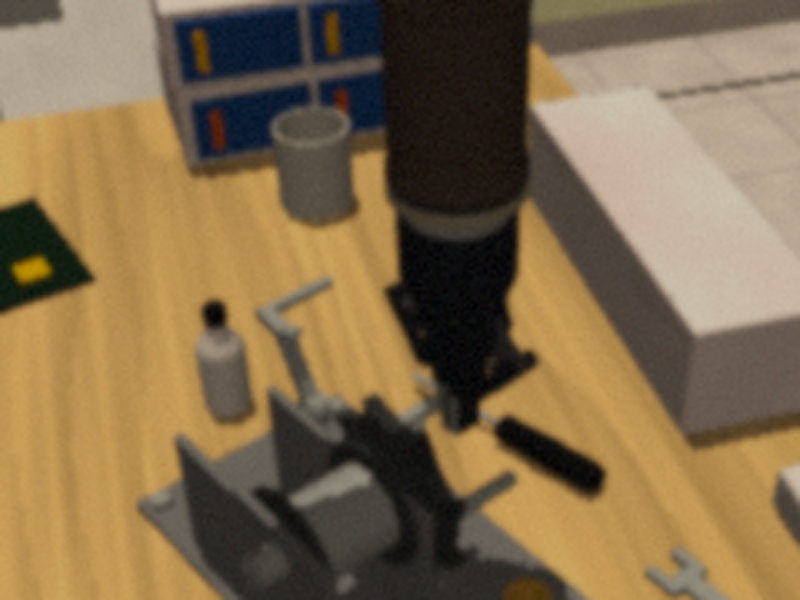

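```bash
python3 -m handwheel '[[-1,0,-0.4,0,0,0,0],[-1,0,-0.4,0,0,0,0],[-1,0,-0.1,0,0,0,0],[-1,0,0,0,0,0,0],[-1,0,0,0,0,0,0]]'
python3 - <<'E'
from h import *
wc(); p=cap('wrist','w6.png')
im=p['image'];cv2.imwrite('pics/w6z.png',cv2.resize(im[140:290,30:430],(800,300),interpolation=cv2.INTER_CUBIC))
cv2.imwrite('pics/w6y.png',cv2.resize(im[170:290,150:310],(800,600),interpolation=cv2.INTER_CUBIC))
for w in(.5,.6,.7,.785): print(w,[fproj(p,W(pin(w,k=k))) for k in range(4)])
print('hub',fproj(p,W((.03,0,.1))),'corners',fproj(p,W((.1,-.13,.008))),fproj(p,W((.1,.2,.008))),'bar',fproj(p,W((.072,.153,.165))))
E
```

```text
clock: 9.35
tool_pos: [0.5955, -0.0719, 0.1371]
ee_rot: [-3.068, -0.675, 0.002]
contact_force: [0.3, -0.8, -0.7]
finger_gap: -0.003
t 9.35 winch mm [ 54.   -2.6 137.1] toolx yaw off 0.02 F [ 0.3 -0.8 -0.7] tilt -1.0 gap -0.003096262083046554
0.5 [array([261.5, 239.4]), array([193.5, 205.6]), array([283.7, 189.2]), array([362.3, 210.4])]
0.6 [array([250.2, 238.7]), array([196.7, 203.5]), array([290.5, 189.4]), array([363. , 212.9])]
0.7 [array([239.5, 237.6]), array([200.5, 201.5]), array([297.3, 189.8]), array([362.9, 215.5])]
0.785 [array([231. , 236.4]), array([204.1, 199.9]), array([303. , 190.3]), array([362.1, 217.7])]
hub [275.8 274.6] corners [422.6 150.7] [ 71.1 155.8] bar [-10.  243.4]
```

View pics/w6y.png

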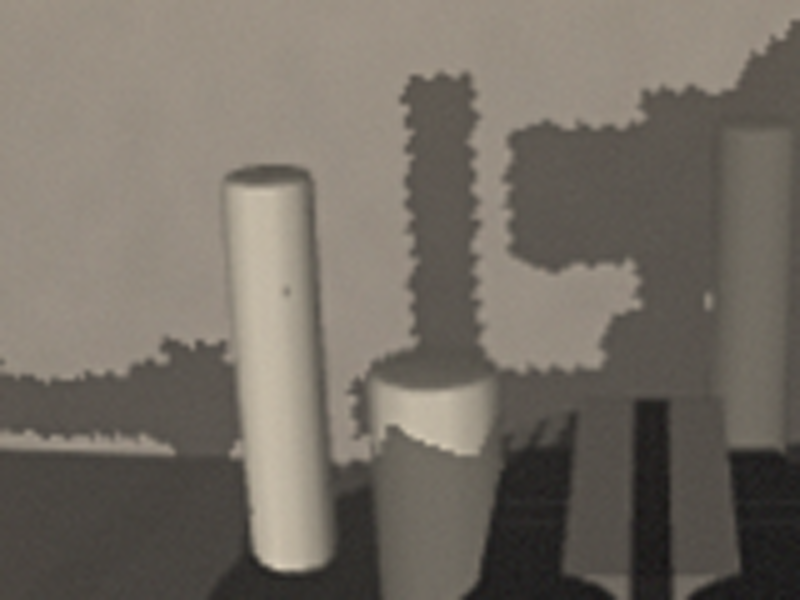

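View pics/w6z.png

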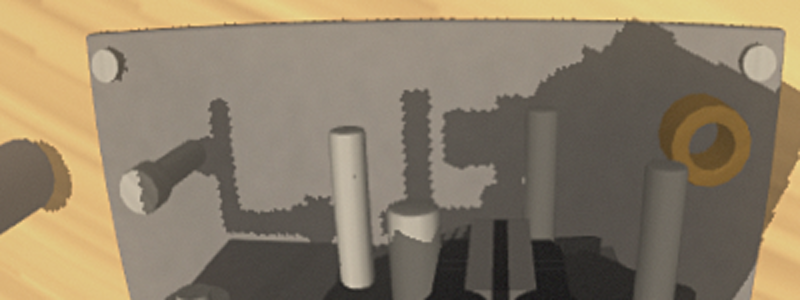

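```bash
cat > fw.py <<'E'
import h; from h import *
from scipy.optimize import least_squares
def fit(p,pts,cor):
    def f(v):
        h.TP=(v[0],v[1],v[2]); 
        r=[fp(p,W(pin(v[3],k=k)))-np.array(u) for k,u in pts]+[fp(p,W(X))-np.array(u) for X,u in cor]
        return np.concatenate(r)
    def fp(p,X):
        T=np.array(p['cam_to_world']); c=T[:3,:3].T@(np.array(X)-T[:3,3]); r=np.hypot(c[0],c[1]); th=np.arctan2(r,c[2]); return np.array([p['cx']+p['fx']*th*c[0]/r,p['cy']+p['fy']*th*c[1]/r])
    s=least_squares(f,list(TP)+[.6],x_scale=[.01,.01,.05,.1]); 
    return s.x,f(s.x).reshape(-1,2).round(1),np.sqrt(np.diag(np.linalg.inv(s.jac.T@s.jac)))
E
python3 - <<'E'
from fw import *
p=robot.capture('wrist')
pts=[(0,(236.4,243.6)),(1,(203.6,205)),(2,(301.4,195)),(3,(363,222.3))];cor=[((.1,.2,.008),(74,157.5)),((.1,-.13,.008),(422.5,155))]
for c in(cor,[]): print(fit(p,pts,c))
E
```

```text
(array([ 0.5426517 , -0.09369935,  0.42693778,  0.74733864]), array([[ 0.1, -0.2],
       [ 0.2,  0. ],
       [-0. , -0.5],
       [ 0.3,  0.5],
       [-2. ,  0.3],
       [ 0.6,  0.1]]), array([0.00029789, 0.00036584, 0.00364225, 0.00769521]))
(array([ 0.54268363, -0.09379724,  0.42953923,  0.74757044]), array([[-0.1, -0.1],
       [ 0.1,  0.2],
       [-0.1, -0.5],
       [ 0.2,  0.3]]), array([0.00039918, 0.00065549, 0.00889943, 0.00796303]))
```

```bash
python3 -m handwheel '[[-1,0,0.7,0,0,0,0],[-1,0,0.8,0,0,0,0],[-1,0,0,-2.6,0,0,0],[-1,0,0,-2.6,0,0,0],[-1,0,0,-2.6,0,0,0],[-1,0,-3,0,0,0,0],[-1,0,-3,0,0,0,0],[-1,0,-3,0,0,0,0],[-1,0,-3,0,0,0,0],[-1,0,-3,0,0,0,0],[-1,0,-3,0,0,0,0],[-1,0,-2.8,0,0,0,0],[-1,0,0,0,0,0,0],[-1,0,0,0,0,0,0]]'
python3 - <<'E'
from h import *
wc(); p=cap('wrist','w7.png')
E
```

```text
clock: 11.2
tool_pos: [0.5156, 0.102, 0.2154]
ee_rot: [3.068, 0.673, 0.0]
contact_force: [-0.0, -0.4, 1.0]
finger_gap: -0.001
t 11.2 winch mm [ 54.4 188.8 215.4] toolx yaw off -0.04 F [-0.  -0.4  1. ] tilt -1.0 gap -0.0010963656319696602
```

View pics/w7.png

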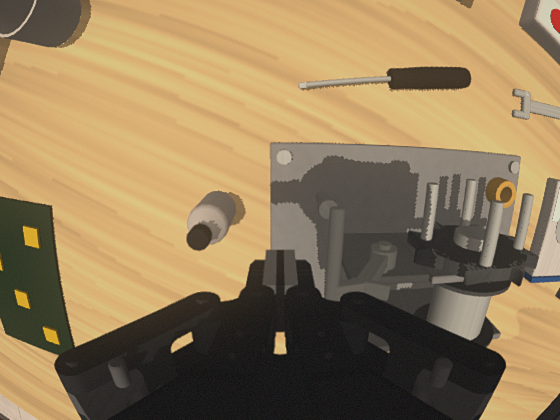

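```bash
python3 -m handwheel '[[-1,0,0,2,0,0,0],[-1,0,0,2,0,0,0],[-1,0,0,2,0,0,0],[-1,0,1,0,0,0,0],[-1,0,1,0,0,0,0],[-1,0,1,0,0,0,0],[-1,0,1,0,0,0,0],[-1,0,0.8,0,0,0,0],[-1,0,0.6,0,0,0,0],[-1,0,0.6,0,0,0,0],[-1,0,0.6,0,0,0,0],[-1,0,0.4,0,0,0,0],[-1,0,0.4,0,0,0,0],[-1,0,0,0,0,0,0],[-1,0,0,0,0,0,0],[-1,0,0,0,0,0,0]]'
python3 - <<'E'
from h import *
wc(); p=cap('wrist','w8.png');b=cap('side','b13.png')
cv2.imwrite('pics/b14.png',cv2.resize(b['image'][100:280,150:390],(800,600),interpolation=cv2.INTER_CUBIC))
E
```

```text
clock: 13.25
tool_pos: [0.5461, 0.0359, 0.1553]
ee_rot: [-3.068, -0.675, -0.0]
contact_force: [0.3, -1.4, -0.4]
finger_gap: -0.0
t 13.25 winch mm [ 54.4 116.  155.3] toolx yaw off 0.02 F [ 0.3 -1.4 -0.4] tilt -1.0 gap -0.00016931268208674605
```

View pics/w8.png

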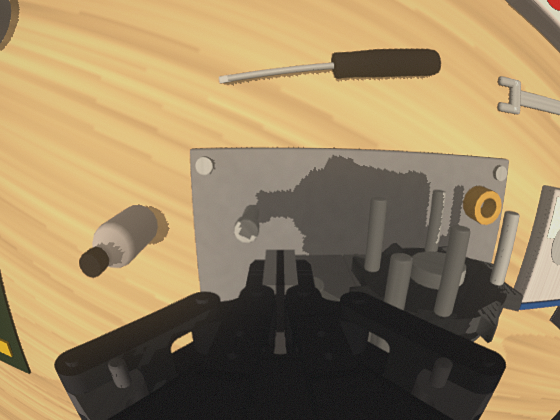

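View pics/b14.png

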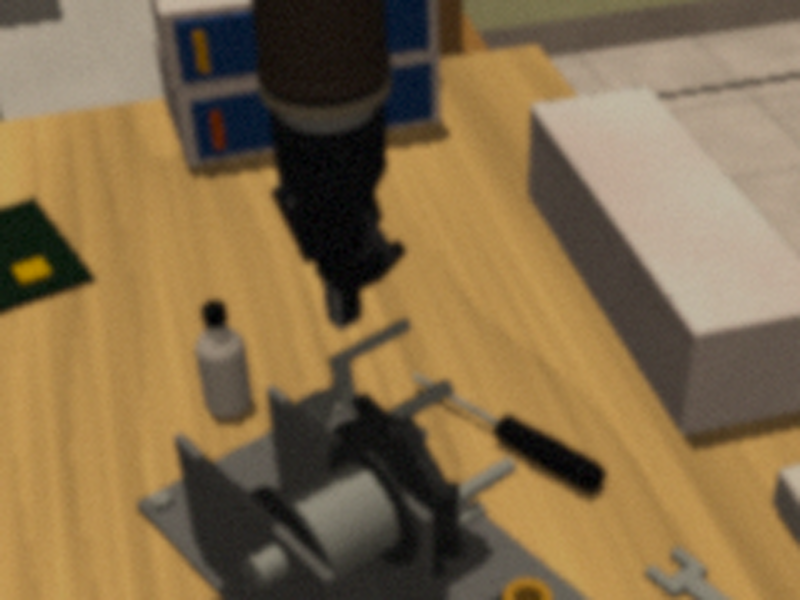

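```bash
python3 -m handwheel '[[-1,0,-1,0,0,0,0],[-1,0,-1,0,0,0,0],[-1,0,0,-3,0,0,0],[-1,0,0,-3,0,0,0],[-1,0,0,-3,0,0,0],[-1,0,2.6,0,0,0,0],[-1,0,2.6,0,0,0,0],[-1,0,2.6,0,0,0,0],[-1,0,2.6,0,0,0,0],[-1,0,2.6,0,0,0,0],[-1,0,0,0,0,0,0],[-1,0,0,0,0,0,0],[-1,0,0,0,0,0,0]]'
python3 - <<'E'
from h import *
wc(); p=cap('wrist','w9.png');a=cap('scene','a9.png');b=cap('side','b15.png')
cv2.imwrite('pics/w9y.png',cv2.resize(p['image'][120:270,180:380],(800,600),interpolation=cv2.INTER_CUBIC))
cv2.imwrite('pics/a9z.png',cv2.resize(a['image'][150:300,150:350],(800,600),interpolation=cv2.INTER_CUBIC))
cv2.imwrite('pics/b15z.png',cv2.resize(b['image'][180:330,190:390],(800,600),interpolation=cv2.INTER_CUBIC))
import h
h.TP=(.54265,-.0937,.427)
for t in(0,.07,.15): 
    q=np.radians(118.5)-t; X=(.072,.099+.08*np.cos(q),.107+.08*np.sin(q)); print(t,fproj(p,W(X)),4*(np.array(proj(a,W(X)))-150),4*(np.array(proj(b,W(X)))-[190,180]))
E
```

```text
clock: 14.98
tool_pos: [0.592, -0.0627, 0.2454]
ee_rot: [-3.067, -0.677, -0.0]
contact_force: [-0.3, 0.4, 0.6]
finger_gap: 0.001
t 14.97 winch mm [ 54.7   7.2 245.4] toolx yaw off 0.1 F [-0.3  0.4  0.6] tilt -1.0 gap 0.0006893138991949529
0 [202.5 201.9] [485.29833549 215.50214511] [326.16856628  67.43338316]
0.07 [194.6 202.8] [492.49051688 211.00816138] [320.65706975  60.19508259]
0.15 [185.4 203.7] [501.00621872 206.35627227] [314.19930275  52.39503892]
```

View pics/w9.png

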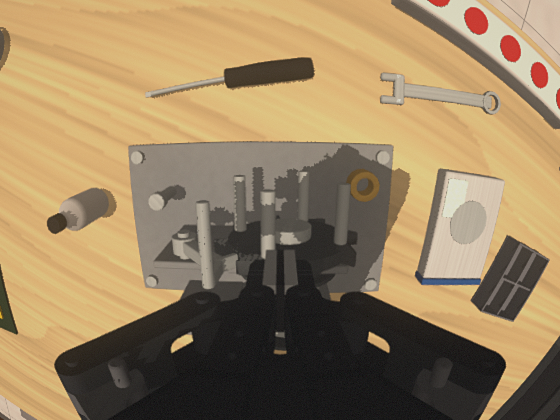

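View pics/w9y.png

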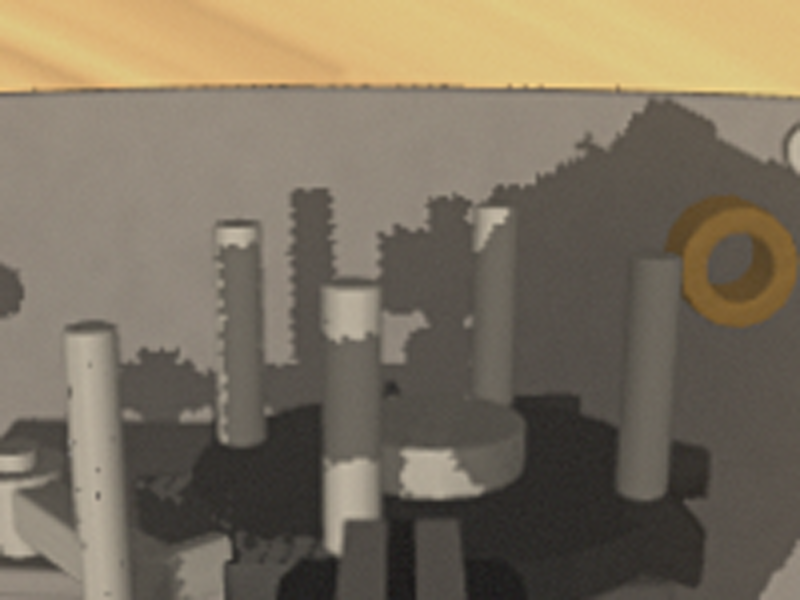

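View pics/a9z.png

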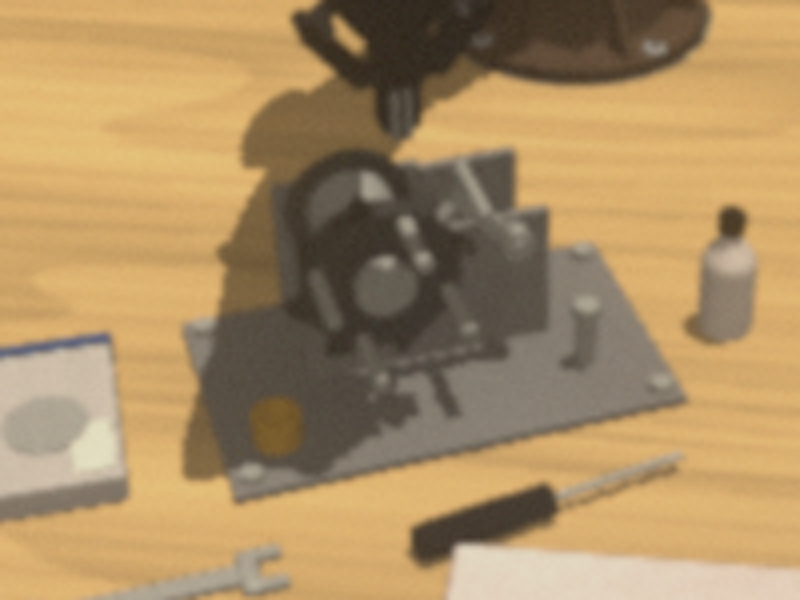

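View pics/b15z.png

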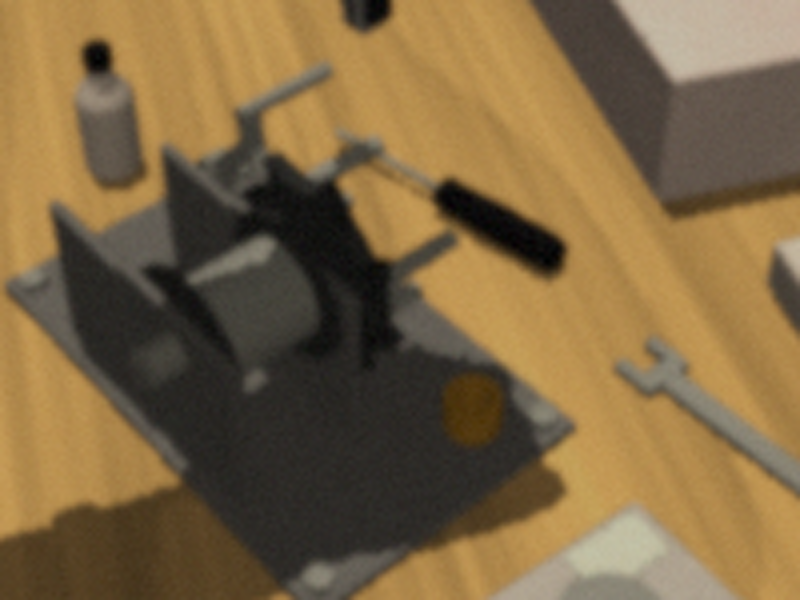

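Run:
```python
from fw import *
p=robot.capture('wrist')
x,r,e=fit(p,[(0,(268,191.8)),(1,(239.5,176.5)),(2,(303.7,172)),(3,(344.2,184.3))],[]);print(x,r,e)
s=robot.sense();print(s['clock'],s['contact_force'])
```

```text
[ 0.54234754 -0.09509571  0.42799239  0.74200532] [[ 0.2 -0.2]
 [-0.2  0.2]
 [ 0.3 -0.2]
 [-0.3  0.2]] [0.00060706 0.00098797 0.01323341 0.01252593]
15.175 [ 0.61059572  0.22336228 -0.12548878]
```

```bash
python3 -c "
from plant import robot
print(robot.hand_in())"
```

```text
the job is handed in; nothing more can be done
None
```

The winch is let back by one notch and the pawl is home in it. I handed the job in at about 15 s on the robot's clock, and the hand-in gave no verdict.

I kept the fingers shut throughout and grasped nothing. I pushed the finger bar up and over until the pawl lay on its stop, pushed the top pin back one notch, then pushed the bar back until the pawl fell home.

Last checks before handing in:
- **Wheel:** a fit to the four pin tips in the wrist picture gives 0.742 ± 0.013 rad. That is a little short of 0.785 and inside the allowed 0.64–0.91. After the push and before the pawl dropped, it read 0.747 rad.
- **Pawl:** the bar's tip shows where it should be with the pawl at 0 rad. In the scene and side pictures it lies within a pixel or two of where it stood at the start.
- **Robot:** it ended about 50 mm above the winch's highest point, with contact force under 1 N.
- **Tools and parts:** none looks moved in the before and after pictures; I did not measure their positions again.

Two measurements disagreed:
- **Winch position:** the first fit from the fixed cameras and the wrist-camera fit differ by about 3 mm. The wrist fit had the smaller errors, so I used it to judge the wheel angle.
- **Finger bar and clevis pin:** the network's points for these did not agree between the two fixed cameras. I located the winch from its base plate corners and the bar's ends instead.

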